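# Seat a brake piston in the checking nest

## Task

Stand the brake caliper piston upright on the blue checking nest, in the lane beside the fence, then push it along past the sprung brass roller until it sits hard against both the fence and the steel stop with the roller resting behind it, so that it bears on all three. Press it home against the stop with a definite push of about 12 N for about half a second, never more than 15 N there, then let go and leave it standing in the nest. Do not knock the piston over, and leave the tape, the tin and the screwdriver where they are.

Things in the scene. Friction and masses are not known exactly. Their poses are not given: they have to be found in the camera images.
- piston: bright steel caliper piston, a plain cylinder 44 mm in diameter and 40 mm tall with a dark band near the top and a dark disc on its top face, about 0.22 kg (0.15 to 0.31), standing upright on the bench at the start. Origin: centre of its underside; z is its axis, up.
- nest: fixed checking nest: blue base plate 190 mm (x) by 140 mm (y from -50 to +90), 12 mm thick. Origin: its underside, below the lane's middle line. The lane runs along +x, z is up; a piston against the fence has its axis at y = 0. Lane floor is free from x = -95 to -15 mm, open at that end. Fence, roller and stop are fixed to it; all slippery (friction 0.1 to 0.2).
- fence: straight aluminium fence along the -y side of the lane, 150 mm long (nest x = -87 to +63), 14 mm thick, 24 mm high above the plate; its inner face is at nest y = -22 mm. Origin: centre of its underside. Rigid.
- stop: red stop post 18 x 34 x 36 mm at the lane's +x end. Origin: centre of its underside, at nest x = 78 mm, y = 0. It carries a rigid screw with a 16 mm square face looking to nest -x, 18 mm above the plate, 24 to 42 mm in front of the origin: set anywhere in that range, not measured: feel for it. Seated piston's axis: nest x = 14 to 32 mm. Friction can eat a third of a push.
- roller: sprung brass roller, 32 mm across, 14 mm high, upright axis, held by a red bracket (nest y = 62 to 78 mm, 34 mm high) on the lane's +y side. Origin: its centre, nest x = 6, y = 26 mm when out, 18 mm above the plate. It yields to +y: 0.7 N at first, 0.18 N per mm more. A passing piston pushes it back 12 mm, a hump of about 2 to 7 N along the lane; once past, it bears on the piston's back.
- tape: yellow tape roll lying flat, 90 mm outside, 30 mm high. Bystander. Origin: centre of its underside.
- tin: steel tin with a paper label, 74 mm in diameter, 85 mm tall. Bystander. Origin: centre of its underside.
- driver: screwdriver lying on the bench. Bystander. Origin: underside, near its middle, x along it.
Things that resemble listed ones, but are neither listed nor needed, are in the scene too. Leave any orange, pink or purple look-alike of the piston alone.

How it is judged:
By the outcome, as a careful person would: the job done as asked, in the order asked, and still so for the second after the job is handed in, with the robot touching nothing.
It also fails if it takes over 67 s, if anything falls off the work surface, if the arm or the gripper's body presses on something with over 40 N, if the wrist force passes 120 N, or if a joint passes its speed limit or range.

## Robot

A 6-joint arm with a two-finger parallel gripper is mounted at the origin on the work surface. World frame = base frame: x ahead of the robot, y to its left, z up, the work surface at z = 0. Lengths are in m, angles in rad, forces in N, time in s.
With the tool pointing down it reaches from about 0.35 to 0.85 m from the base axis. Payload 8.1 kg.
Tool frame: the origin (TCP) lies on the mounting face of the last link; the fingertips stand 186 mm ahead of it and the grasp point (between the pads) lies 167 mm ahead of it; z points along the fingers, y is the line along which they close (so a half turn about z gives the same grasp; the last joint's range is limited). The gripper opens to 93 mm and grips with 3 to 60 N. Pads are 15 mm wide; open, the fingers measure 128 mm over their backs; the gripper's body (75 mm by 188 mm) begins 65 mm behind the grasp point.
Start: joints at [1.254, 0.13, 1.488, -0, 1.523, -0.085], TCP at [0.138, 0.584, 0.405] pointing down, gripper open.
Joint ranges: [-2.96, 2.96], [-0.89, 2.26], [0.02, 2.5], [-1.34, 4.48], [0, 2.73], [-2.66, 2.66]. Speed limits (rad/s): [2.39, 2.39, 2.79, 3.14, 3.14, 3.14].

## Interface

Orientations are given as a rotation vector (axis times angle).
In Python, from plant import read_state, read_camera, camera_params, close_job gives the robot as it stands. The module is installed in compiled form; this text tells all that it offers.
- The arm moves only by the tool servo_tool, never from a script. Its argument "increments" is a list of rows, each an object with "slide": the shift along the tool's x, y, z in mm, a list of three; "dr": the turn, a rotation vector about the tool's x, y, z in rad, a list of three; "jaw": the closure, from 0 (fully open) to 1 (shut). In form: [{"slide": [x, y, z], "dr": [ax, ay, az], "jaw": jaw}, ...]. A call has 1 to 20 rows; each row is the pose to reach, as a shift and turn from the pose commanded when the call began, along the tool's axes at that moment; what a row does not reach only later rows make up. A row lasts 1/10 s, in which the tool goes at most 50 mm and 8.59 degrees, less where a joint would pass 70% of its speed; a pose out of reach is approached as far as the arm can. A call with a gripper value outside its range is refused whole. The fingers move at their own pace and stop on an object; "force" is the grip in N (left out, the last holds). Time passes only in rows, so rows that repeat a pose let the fingers close. It gives the time, the measured TCP pose, the force, the opening and the grip force at its end, in the units of the state.
- read_state(): the state, without advancing time (a new reading comes with each control period).
- read_camera(name): name is "scene" or "side" or "wrist"; returns (picture, depth): 480x640x3 uint8, red, green, blue; 480x640 float32, m along the optical axis (not along the pixel's ray), 0 where there is no reading.
- camera_params(name): a dict with "fx", "fy", "cx", "cy" (pixels), "rvec" (rotation vector, rad) and "tvec" (3), from world to camera coordinates, as OpenCV has them. Camera axes: x right, y down, z forward; pixel columns grow to the right and rows downward; lengths in m; the calibration is good to about 2 mm. A picture is of the moment at which its call begins: read the wrist's pose just before it. camera_params takes no time and is no camera call; for the wrist camera it gives the pose at the moment of the call.
- close_job(): hands the job in; it is judged then, once.
The state is a dict: "t": time; "q": joint angles; "dq": joint speeds; "joint_torque": joint torques, N m; "tool_pos": TCP position; "orientation": TCP orientation; "force": force on the tool from outside, world axes, zero at the start; "wrist_torque": the same for the moment, N m; "opening": finger opening in m; "gripper_force": force on a finger pad.
Only numpy, scipy, OpenCV 4.12 (cv2) and the standard library are available. Lean on these libraries where they do the work, as an engineer would, in place of code of your own. Each camera call takes 0.05 s, during which the arm holds its last target. There are 200 camera calls.

## Working session

There is one attempt and no reset: what is moved stays moved. The work goes in short steps, Python scripts to look and compute and a tool call to move; the robot and the scene stay as the last step left them, time stands still between calls to the robot, and variables do not carry over. Pictures are saved under pics/ and viewed, at most 10 in all, crops included, and the job is handed in when it is done.

Besides the shell and the picture viewer there is one more tool, called after "Request:" as name([rows], argument=value, ...), one row to a line, values as JSON. servo_tool: Moves the arm, as the interface text tells. Its arguments: {"type":"object","properties":{"increments":{"type":"array"},"force":{"type":"number"}},"required":["increments"]}

```bash
mkdir -p pics && cat > h.py <<'E'
import numpy as np, cv2
from plant import *
def P(n):
    c=camera_params(n);R=cv2.Rodrigues(np.array(c['rvec'],float))[0];return c,R,np.array(c['tvec'],float).ravel()
def pts(n,d,prm=None):
    c,R,t=prm or P(n);v,u=np.mgrid[:480,:640]
    X=np.stack([(u-c['cx'])/c['fx']*d,(v-c['cy'])/c['fy']*d,d],-1)
    return (X-t)@R
def ray(n,u,v,z,prm=None):
    c,R,t=prm or P(n);r=R.T@np.array([(u-c['cx'])/c['fx'],(v-c['cy'])/c['fy'],1]);o=-R.T@t
    return o+r*(z-o[2])/r[2]
def snap(n):
    prm=P(n);i,d=read_camera(n);np.savez(f'{n}.npz',i=i,d=d);return i,d,prm
def save(f,i): cv2.imwrite('pics/'+f,cv2.cvtColor(i,cv2.COLOR_RGB2BGR))
E
python3 - <<'E'
from h import *
s=read_state();print(s['t'],s['tool_pos'],s['orientation'],s['force'])
a=[]
for n in('scene','side'):
    i,d,prm=snap(n);a.append(i);print(n,(-prm[1].T@prm[2]).round(3))
save('scene1.png',a[0]);save('side1.png',a[1])
E
```

```text
0.0 [0.13775346 0.58373486 0.40367765] [-3.63273453e-01 -3.12014541e+00  2.89029486e-03] [0.05702386 0.34365562 1.03271575]
scene [1.185 0.124 1.149]
side [ 0.026 -0.527  0.747]
```

View pics/scene1.png

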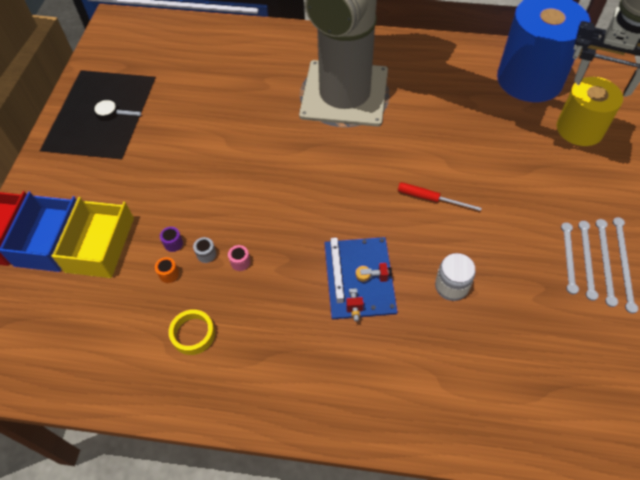

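View pics/side1.png

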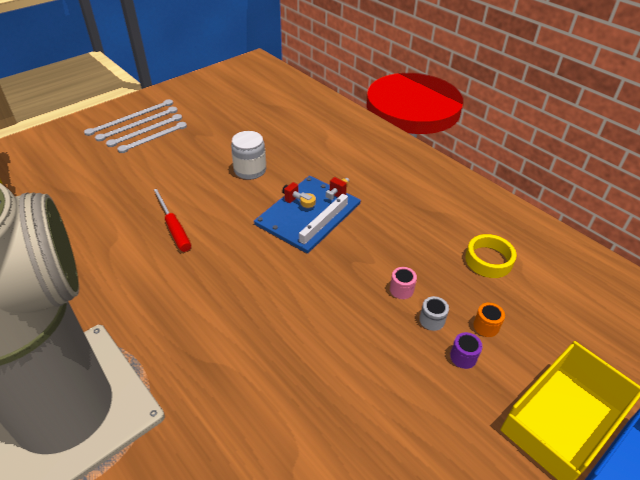

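The scene view shows the steel piston at (204,249). The look-alikes are purple (171,238), orange (166,269) and pink (238,257), so by description I choose the steel one. The nest is at about (360,278), with the fence on its left (337,268), the stop at the bottom (355,303) and the roller at (364,272). The side view agrees: piston at (434,312), nest at (308,213).

```bash
python3 - <<'E'
from h import *
out=[]
for n,(pu,pv),(nu,nv) in(('scene',(204,249),(360,278)),('side',(434,312),(308,213))):
    f=np.load(n+'.npz');i,d=f['i'],f['d'];prm=P(n);X=pts(n,d,prm);hsv=cv2.cvtColor(i,cv2.COLOR_RGB2HSV)
    yy,xx=np.mgrid[:480,:640]
    loc=(abs(xx-pu)<22)&(abs(yy-pv)<22)
    # piston: low-sat bright/dark, height
    top=loc&(X[...,2]>.033)&(X[...,2]<.05)&(hsv[...,1]<90)
    p=X[top];print(n,'piston top',len(p),p.mean(0).round(4),p.min(0).round(4),p.max(0).round(4))
    (cx,cy),r=cv2.minEnclosingCircle(p[:,:2].astype(np.float32));print(' circ',cx,cy,r)
    nl=(abs(xx-nu)<60)&(abs(yy-nv)<60)
    b=nl&(hsv[...,0]>100)&(hsv[...,0]<125)&(hsv[...,1]>140)&(abs(X[...,2]-.012)<.006)
    # plate: ray-cast on plane z=.012
    pix=np.argwhere(b);w=np.array([ray(n,u,v,.012,prm)[:2] for v,u in pix]).astype(np.float32)
    rc=cv2.minAreaRect(w);print(' plate z',X[b][:,2].mean(),rc)
    fe=nl&(hsv[...,1]<60)&(hsv[...,2]>150)&(abs(X[...,2]-.036)<.006)
    pix=np.argwhere(fe);w=np.array([ray(n,u,v,.036,prm)[:2] for v,u in pix]).astype(np.float32)
    print(' fence',len(w),cv2.minAreaRect(w))
    ro=nl&(hsv[...,0]>10)&(hsv[...,0]<28)&(hsv[...,1]>110)&(X[...,2]>.03)&(X[...,2]<.045)
    print(' roller',ro.sum(),np.median(X[ro],0).round(4))
    re=nl&((hsv[...,0]<6)|(hsv[...,0]>174))&(hsv[...,1]>150)&(X[...,2]>.042)
    k,l,st,ce=cv2.connectedComponentsWithStats(re.astype(np.uint8))
    for j in range(1,k):
        if st[j,4]>8: print(' red',st[j,4],X[l==j].mean(0).round(4),X[l==j].min(0).round(3),X[l==j].max(0).round(3))
    c=cv2.resize(i[pv-30:pv+30,pu-40:pu+40],(400,300),interpolation=2);e=cv2.resize(i[nv-45:nv+45,nu-60:nu+60],(400,300),interpolation=2)
    out.append(np.hstack([c,e]))
save('crop.png',np.vstack(out))
E
```

```text
scene piston top 293 [ 0.5486 -0.2488  0.0398] [ 0.5244 -0.2709  0.0333] [ 0.5704 -0.2279  0.0452]
 circ 0.5472032427787781 -0.2504518926143646 0.02419932931661606
 plate z 0.012151113733582415 ((0.5637062788009644, 0.1014910638332367), (0.1867067664861679, 0.1354409158229828), 12.435979843139648)
 fence 511 ((0.5758308172225952, 0.09486684203147888), (0.19820433855056763, 0.09586186707019806), 12.521530151367188)
 roller 124 [0.5769 0.1037 0.0369]
 red 76 [0.5601 0.151  0.0462] [0.545 0.143 0.042] [0.574 0.16  0.052]
 red 120 [0.6445 0.0981 0.0474] [0.633 0.083 0.042] [0.654 0.114 0.053]
side piston top 477 [ 0.544  -0.252   0.0405] [ 0.5248 -0.2731  0.0332] [ 0.5676 -0.2294  0.0452]
 circ 0.546789824962616 -0.2505546808242798 0.023175206035375595
 plate z 0.012511699173045808 ((0.5586414337158203, 0.0964953750371933), (0.1936865895986557, 0.1415937840938568), 12.287440299987793)
 fence 511 ((0.5945571064949036, 0.13556413352489471), (0.25640127062797546, 0.17209947109222412), 78.3162841796875)
 roller 131 [0.5634 0.0996 0.0368]
 red 103 [0.6338 0.0886 0.0543] [ 0.026 -0.527  0.042] [0.65  0.112 0.747]
 red 82 [0.5555 0.1476 0.0462] [0.542 0.138 0.042] [0.571 0.158 0.049]
```

View pics/crop.png

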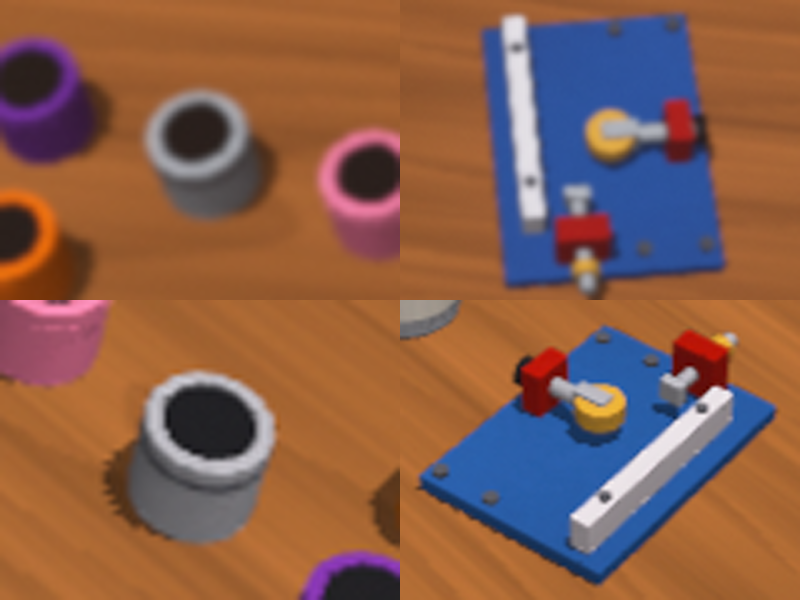

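The crop confirms the choice: a bare steel cylinder with a dark band and dark disc at (200,150), and the purple, orange and pink look-alikes around it. The nest is yawed about 12.4°. Next I go over the nest with the tool's y along the lane, to refine its pose from close.

```bash
cat >> h.py <<'E'
YAW=12.4
def go(p,yaw=None):
    "slide (mm) and dr for TCP target p, tool down, tool y at world angle yaw"
    yaw=YAW if yaw is None else yaw
    s=read_state();R=cv2.Rodrigues(np.array(s['orientation'],float))[0];a=np.radians(yaw)
    y=np.array([np.cos(a),np.sin(a),0]);z=np.array([0,0,-1.]);R1=np.stack([np.cross(y,z),y,z],1)
    print('slide',((R.T@(np.array(p)-s['tool_pos']))*1000).round(1),'dr',cv2.Rodrigues(R.T@R1)[0].ravel().round(4),'t',s['t'],'F',np.round(s['force'],2),'q',np.round(s['q'],2))
E
python3 - <<'E'
from h import *
go([.5,.09,.42])
c,R,t=P('wrist');s=read_state();Rt=cv2.Rodrigues(np.array(s['orientation']))[0]
print('cam in tool',Rt.T@(-R.T@t-s['tool_pos']),Rt.T@R.T,c)
E
```

```text
slide [-466.  -397.4  -15.6] dr [-1.5000e-03  8.0000e-04  1.1226e+00] t 0.1 F [-0.15  0.2   0.07] q [ 1.25  0.13  1.49 -0.    1.52 -0.09]
cam in tool [ 0.07749941 -0.00065342  0.02060422] [[-9.96433472e-04 -9.59259864e-01 -2.82523486e-01]
 [ 9.99999148e-01 -7.17470672e-04 -1.09085375e-03]
 [ 8.43709902e-04 -2.82524332e-01  9.59259761e-01]] {'fx': 401.5898379974087, 'fy': 401.5898379974087, 'cx': 314.9220429662896, 'cy': 239.26451669937293, 'rvec': array([-2.27801125, -1.80173082, -0.25679464]), 'tvec': array([-0.59805714, -0.03370409,  0.3911042 ])}
```

Request:
servo_tool([
  {"slide": [-500, -360, 20], "dr": [0, 0, 1.123], "jaw": 0},
  {"slide": [-500, -360, 20], "dr": [0, 0, 1.123], "jaw": 0},
  {"slide": [-500, -360, 20], "dr": [0, 0, 1.123], "jaw": 0},
  {"slide": [-500, -360, 20], "dr": [0, 0, 1.123], "jaw": 0},
  {"slide": [-500, -360, 20], "dr": [0, 0, 1.123], "jaw": 0},
  {"slide": [-500, -360, 20], "dr": [0, 0, 1.123], "jaw": 0},
  {"slide": [-500, -360, 20], "dr": [0, 0, 1.123], "jaw": 0},
  {"slide": [-500, -360, 20], "dr": [0, 0, 1.123], "jaw": 0},
  {"slide": [-500, -360, 20], "dr": [0, 0, 1.123], "jaw": 0},
  {"slide": [-500, -360, 20], "dr": [0, 0, 1.123], "jaw": 0},
  {"slide": [-500, -360, 20], "dr": [0, 0, 1.123], "jaw": 0},
  {"slide": [-500, -360, 20], "dr": [0, 0, 1.123], "jaw": 0},
  {"slide": [-500, -360, 20], "dr": [0, 0, 1.123], "jaw": 0},
  {"slide": [-500, -360, 20], "dr": [0, 0, 1.123], "jaw": 0},
  {"slide": [-500, -360, 20], "dr": [0, 0, 1.123], "jaw": 0},
  {"slide": [-500, -360, 20], "dr": [0, 0, 1.123], "jaw": 0},
  {"slide": [-500, -360, 20], "dr": [0, 0, 1.123], "jaw": 0},
  {"slide": [-500, -360, 20], "dr": [0, 0, 1.123], "jaw": 0},
  {"slide": [-500, -360, 20], "dr": [0, 0, 1.123], "jaw": 0},
  {"slide": [-500, -360, 20], "dr": [0, 0, 1.123], "jaw": 0},
])

```text
t: 2.1
tool_pos: [0.5416, 0.1191, 0.3849]
orientation: [1.968, 2.448, 0.0]
force: [0.1, -0.0, -0.0]
opening: 0.0932
gripper_force: 0.0
```

```bash
python3 - <<'E'
from h import *
go([.547,-.2505,.36])
i,d,prm=snap('wrist');save('w1.png',i);np.savez('wprm.npz',R=prm[1],t=prm[2])
X=pts('wrist',d,prm);hsv=cv2.cvtColor(i,cv2.COLOR_RGB2HSV)
b=(hsv[...,0]>100)&(hsv[...,0]<125)&(hsv[...,1]>140)&(abs(X[...,2]-.012)<.006)
w=np.array([ray('wrist',u,v,.012,prm)[:2] for v,u in np.argwhere(b)]).astype(np.float32);print('plate',X[b][:,2].mean(),cv2.minAreaRect(w))
fe=(hsv[...,1]<60)&(hsv[...,2]>130)&(abs(X[...,2]-.036)<.004)
k,l,st,ce=cv2.connectedComponentsWithStats(fe.astype(np.uint8))
for j in range(1,k):
    if st[j,4]>150:
        w=np.array([ray('wrist',u,v,.036,prm)[:2] for v,u in np.argwhere(l==j)]).astype(np.float32);print('white',st[j,4],ce[j].round(),X[l==j][:,2].mean(),cv2.minAreaRect(w))
re=((hsv[...,0]<6)|(hsv[...,0]>174))&(hsv[...,1]>150)&(X[...,2]>.04)&(X[...,2]<.055)
k,l,st,ce=cv2.connectedComponentsWithStats(re.astype(np.uint8))
for j in range(1,k):
    if st[j,4]>60: print('red',st[j],X[l==j][:,2].max(),cv2.minAreaRect(X[l==j][:,:2].astype(np.float32)))
E
```

```text
slide [-362.1  -74.2   24.9] dr [ 0.0003 -0.      0.0002] t 2.1 F [ 0.15 -0.   -0.03] q [ 0.12  0.02  1.64  0.    1.48 -0.09]
plate 0.011551541826888112 ((0.5619027018547058, 0.09877780079841614), (0.18752942979335785, 0.13834714889526367), 12.353140830993652)
white 604 [340. 223.] 0.037242910114578226 ((0.5636489391326904, 0.11881084740161896), (0.01281856931746006, 0.04089483246207237), 13.04376220703125)
white 326 [394. 267.] 0.03560439410166201 ((0.6209635138511658, 0.0903751328587532), (0.02405349723994732, 0.015754908323287964), 12.34961986541748)
white 2427 [318. 297.] 0.03554847232512985 ((0.5603005886077881, 0.04848860949277878), (0.14899151027202606, 0.013568799942731857), 12.349048614501953)
red [323 179  37  20 704] 0.04733436544467407 ((0.5572198629379272, 0.1485929638147354), (0.0289688128978014, 0.01543664000928402), 12.085679054260254)
red [411 250  26  40 796] 0.05011218107487736 ((0.6417280435562134, 0.09607298672199249), (0.01819407381117344, 0.03337507322430611), 12.005871772766113)
```

View pics/w1.png

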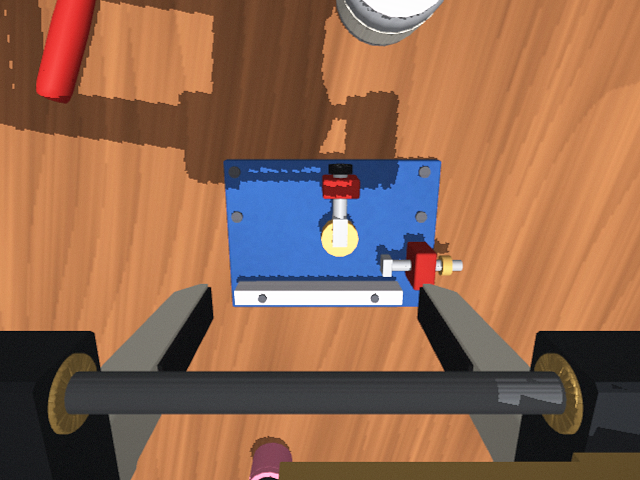

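The wrist view shows the nest plate from (225,160) to (440,305), the fence at (318,297), the roller at (340,238) and the stop at (424,265). The nest origin comes out as (0.5657, 0.0794), yaw 12.35°, from three features agreeing within 0.5 mm. Now to above the piston.

Request:
servo_tool([
  {"slide": [-362, -74, 70], "dr": [0, 0, 0], "jaw": 0},
  {"slide": [-362, -74, 70], "dr": [0, 0, 0], "jaw": 0},
  {"slide": [-362, -74, 70], "dr": [0, 0, 0], "jaw": 0},
  {"slide": [-362, -74, 70], "dr": [0, 0, 0], "jaw": 0},
  {"slide": [-362, -74, 70], "dr": [0, 0, 0], "jaw": 0},
  {"slide": [-362, -74, 70], "dr": [0, 0, 0], "jaw": 0},
  {"slide": [-362, -74, 70], "dr": [0, 0, 0], "jaw": 0},
  {"slide": [-362, -74, 70], "dr": [0, 0, 0], "jaw": 0},
  {"slide": [-362, -74, 70], "dr": [0, 0, 0], "jaw": 0},
  {"slide": [-362, -74, 70], "dr": [0, 0, 0], "jaw": 0},
  {"slide": [-362, -74, 70], "dr": [0, 0, 0], "jaw": 0},
])

```text
t: 3.25
tool_pos: [0.5473, -0.2497, 0.315]
orientation: [-1.968, -2.449, -0.001]
force: [0.8, -0.7, -0.7]
opening: 0.0925
gripper_force: 0.0
```

```bash
cat >> h.py <<'E'
YAW=12.35
def nest(x,y,z):
    a=np.radians(YAW);return [.5657+x*np.cos(a)-y*np.sin(a),.0794+x*np.sin(a)+y*np.cos(a),z]
E
python3 - <<'E'
from h import *
i,d,prm=snap('wrist');save('w2.png',i)
X=pts('wrist',d,prm);hsv=cv2.cvtColor(i,cv2.COLOR_RGB2HSV)
m=(abs(X[...,0]-.547)<.035)&(abs(X[...,1]+.2505)<.03)&(abs(X[...,2]-.04)<.005)
w=np.array([ray('wrist',u,v,.04,prm)[:2] for v,u in np.argwhere(m)]).astype(np.float32)
print(m.sum(),X[m][:,2].mean(),cv2.minEnclosingCircle(w),cv2.fitEllipse(cv2.convexHull(w)))
(cx,cy),r=cv2.minEnclosingCircle(w);go([cx,cy,.192])
E
```

```text
3234 0.03981113024500531 ((0.5459213256835938, -0.25158679485321045), 0.02227219007909298) ((0.5462043881416321, -0.251499205827713), (0.043207619339227676, 0.043913912028074265), 8.160820960998535)
slide [ -1.8  -1.9 123.1] dr [ 0.0004 -0.      0.0019] t 3.3 F [-0.26  0.65 -0.33] q [-0.51  0.19  1.59  0.    1.36 -0.73]
```

View pics/w2.png

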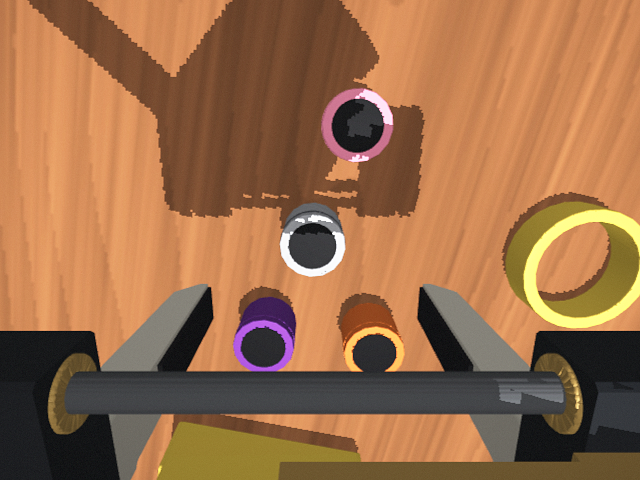

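The wrist view shows the steel piston at (312,243) directly ahead, pink at (357,124), purple at (263,345) and orange at (373,350), all clear of the finger line. The radius measured 22.2 mm and the top 39.8 mm, so it is right. Descend and grip.

Request:
servo_tool([
  {"slide": [-1.8, -1.9, 30], "dr": [0, 0, 0], "jaw": 0},
  {"slide": [-1.8, -1.9, 65], "dr": [0, 0, 0], "jaw": 0},
  {"slide": [-1.8, -1.9, 95], "dr": [0, 0, 0], "jaw": 0},
  {"slide": [-1.8, -1.9, 112], "dr": [0, 0, 0], "jaw": 0},
  {"slide": [-1.8, -1.9, 120], "dr": [0, 0, 0], "jaw": 0},
  {"slide": [-1.8, -1.9, 120], "dr": [0, 0, 0], "jaw": 0},
  {"slide": [-1.8, -1.9, 120], "dr": [0, 0, 0], "jaw": 0.6},
  {"slide": [-1.8, -1.9, 120], "dr": [0, 0, 0], "jaw": 0.6},
  {"slide": [-1.8, -1.9, 120], "dr": [0, 0, 0], "jaw": 0.6},
  {"slide": [-1.8, -1.9, 120], "dr": [0, 0, 0], "jaw": 0.6},
  {"slide": [-1.8, -1.9, 120], "dr": [0, 0, 0], "jaw": 0.6},
  {"slide": [-1.8, -1.9, 120], "dr": [0, 0, 0], "jaw": 0.6},
], force=20)

```text
t: 4.5
tool_pos: [0.5456, -0.2529, 0.1949]
orientation: [1.969, 2.448, 0.0]
force: [0.4, -0.2, -0.0]
opening: 0.0496
gripper_force: 0.0
```

```bash
python3 - <<'E'
from h import *
s=read_state();print(s['opening'],s['gripper_force'],s['tool_pos'])
z=s['tool_pos'][2]
go(nest(-.050,.0015,z+.012))
E
```

```text
0.04961037863495599 0.0 [ 0.54557011 -0.25292938  0.19487382]
slide [321.8  40.9 -12. ] dr [0.0001 0.0001 0.0004] t 4.5 F [ 0.41 -0.24 -0.02] q [-0.52  0.33  1.66  0.    1.15 -0.74]
```

Request:
servo_tool([
  {"slide": [0, 0, 0], "dr": [0, 0, 0], "jaw": 0.62},
  {"slide": [0, 0, 0], "dr": [0, 0, 0], "jaw": 0.62},
  {"slide": [0, 0, 0], "dr": [0, 0, 0], "jaw": 0.62},
  {"slide": [0, 0, 0], "dr": [0, 0, 0], "jaw": 0.62},
  {"slide": [0, 0, -20], "dr": [0, 0, 0], "jaw": 0.62},
  {"slide": [0, 0, -50], "dr": [0, 0, 0], "jaw": 0.62},
  {"slide": [0, 0, -80], "dr": [0, 0, 0], "jaw": 0.62},
  {"slide": [0, 0, -80], "dr": [0, 0, 0], "jaw": 0.62},
])

```text
t: 5.3
tool_pos: [0.5471, -0.2538, 0.2795]
orientation: [1.964, 2.442, 0.002]
force: [1.4, -0.9, -2.2]
opening: 0.0435
gripper_force: 20.0
```

Request:
servo_tool([
  {"slide": [322, 41, -10], "dr": [0, 0, 0], "jaw": 0.62},
  {"slide": [322, 41, -10], "dr": [0, 0, 0], "jaw": 0.62},
  {"slide": [322, 41, -10], "dr": [0, 0, 0], "jaw": 0.62},
  {"slide": [322, 41, -10], "dr": [0, 0, 0], "jaw": 0.62},
  {"slide": [322, 41, -10], "dr": [0, 0, 0], "jaw": 0.62},
  {"slide": [322, 41, -10], "dr": [0, 0, 0], "jaw": 0.62},
  {"slide": [322, 41, -10], "dr": [0, 0, 0], "jaw": 0.62},
  {"slide": [322, 41, -10], "dr": [0, 0, 0], "jaw": 0.62},
  {"slide": [322, 41, -10], "dr": [0, 0, 0], "jaw": 0.62},
  {"slide": [322, 41, -10], "dr": [0, 0, 0], "jaw": 0.62},
  {"slide": [322, 41, -10], "dr": [0, 0, 0], "jaw": 0.62},
])

```text
t: 6.4
tool_pos: [0.5166, 0.0693, 0.2842]
orientation: [-1.971, -2.446, 0.001]
force: [-0.4, 0.6, -2.8]
opening: 0.0438
gripper_force: 20.0
```

```bash
python3 - <<'E'
from h import *
go(nest(-.050,.0015,.207))
i,d,prm=snap('wrist');save('w3.png',i);s=read_state();X=pts('wrist',d,prm)
t=np.array(s['tool_pos']);hsv=cv2.cvtColor(i,cv2.COLOR_RGB2HSV)
zt=t[2]-.195+.040
m=(np.hypot(X[...,0]-t[0],X[...,1]-t[1])<.03)&(abs(X[...,2]-zt)<.006)&(hsv[...,1]<70)
w=np.array([ray('wrist',u,v,zt,prm)[:2] for v,u in np.argwhere(m)]).astype(np.float32)
(c,r)=cv2.minEnclosingCircle(w);a=np.radians(YAW);dd=np.array(c)-t[:2];print(m.sum(),X[m][:,2].mean()-zt,r,'piston rel TCP nest xy mm',1000*(dd@[np.cos(a),np.sin(a)]),1000*(dd@[-np.sin(a),np.cos(a)]))
E
```

```text
slide [ 0.9  0.2 77.2] dr [-0.0008  0.0001 -0.0012] t 6.4 F [-0.41  0.63 -2.84] q [ 0.03  0.01  1.84 -0.    1.29 -0.18]
10005 -0.00019695548806092367 0.03000224567949772 piston rel TCP nest xy mm -0.07741968200254365 5.251607413109289
```

View pics/w3.png

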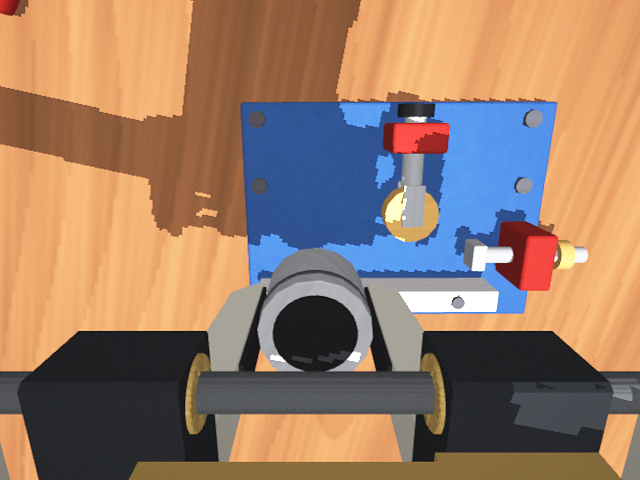

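The piston is held upright at (315,333), with the nest ahead: roller (411,214), screw face (475,255), fence (448,300). Check the piston's offset across the lane, using the dark disc.

```bash
python3 - <<'E'
from h import *
i=np.load('wrist.npz')['i'];g=i.max(2)
m=((g<60)).astype(np.uint8);m[:270]=0;m[372:]=0;m[:,:265]=0;m[:,368:]=0
k,l,st,ce=cv2.connectedComponentsWithStats(m)
j=l[320,315];print(st[j],ce[j])
s=read_state();t=np.array(s['tool_pos']);zt=t[2]-.155
c=max(cv2.findContours((l==j).astype(np.uint8),0,1)[0],key=len)[:,0]
w=np.array([ray('wrist',u,v,zt) for u,v in c]);w=w[c[:,1]<345]
A=np.c_[2*w[:,:2],np.ones(len(w))];x=np.linalg.lstsq(A,(w[:,:2]**2).sum(1),rcond=None)[0];r=np.sqrt(x[2]+x[0]**2+x[1]**2)
a=np.radians(YAW);dd=x[:2]-t[:2];print('r',r,'rel',1000*(dd@[np.cos(a),np.sin(a)]),1000*(dd@[-np.sin(a),np.cos(a)]),t)
E
```

```text
[ 273  296   84   76 4843] [314.34875077 332.4817262 ]
r 0.01554553097338252 rel 0.49672851602155066 0.8596433151922837 [0.51671275 0.0692861  0.28439324]
```

Request:
servo_tool([
  {"slide": [0, 0, 20], "dr": [0, 0, 0], "jaw": 0.62},
  {"slide": [0, 0, 45], "dr": [0, 0, 0], "jaw": 0.62},
  {"slide": [0, 0, 62], "dr": [0, 0, 0], "jaw": 0.62},
  {"slide": [0, 0, 70], "dr": [0, 0, 0], "jaw": 0.62},
  {"slide": [0, 0, 74], "dr": [0, 0, 0], "jaw": 0.62},
  {"slide": [0, 0, 76], "dr": [0, 0, 0], "jaw": 0.62},
  {"slide": [0, 0, 76], "dr": [0, 0, 0], "jaw": 0.62},
  {"slide": [0, 0, 76], "dr": [0, 0, 0], "jaw": 0.62},
  {"slide": [0, 0, 76], "dr": [0, 0, 0], "jaw": 0.62},
])

```text
t: 7.35
tool_pos: [0.517, 0.0705, 0.2096]
orientation: [1.968, 2.447, 0.001]
force: [-0.7, 0.7, -1.8]
opening: 0.0438
gripper_force: 20.0
```

Request:
servo_tool([
  {"slide": [-1, 0, 1], "dr": [0, 0, 0], "jaw": 0.62},
  {"slide": [-1, 0, 2], "dr": [0, 0, 0], "jaw": 0.62},
  {"slide": [-1, 0, 2.5], "dr": [0, 0, 0], "jaw": 0.62},
  {"slide": [-1, 0, 2.5], "dr": [0, 0, 0], "jaw": 0.62},
  {"slide": [-1, 0, 2.5], "dr": [0, 0, 0], "jaw": 0.62},
])

```text
t: 7.85
tool_pos: [0.5171, 0.0694, 0.2067]
orientation: [1.969, 2.447, 0.001]
force: [-2.3, -0.9, 4.0]
opening: 0.0437
gripper_force: 20.0
```

Request:
servo_tool([
  {"slide": [0, 0, 0], "dr": [0, 0, 0], "jaw": 0.36},
  {"slide": [0, 0, 0], "dr": [0, 0, 0], "jaw": 0.36},
  {"slide": [0, 0, 0], "dr": [0, 0, 0], "jaw": 0.36},
  {"slide": [0, 0, 0], "dr": [0, 0, 0], "jaw": 0.36},
  {"slide": [0, 0, 0], "dr": [0, 0, 0], "jaw": 0.36},
  {"slide": [0, 0, -10], "dr": [0, 0, 0], "jaw": 0.36},
  {"slide": [0, 0, -35], "dr": [0, 0, 0], "jaw": 0.36},
  {"slide": [0, 0, -65], "dr": [0, 0, 0], "jaw": 0.36},
  {"slide": [0, 0, -65], "dr": [0, 0, 0], "jaw": 0.36},
])

```text
t: 8.75
tool_pos: [0.5188, 0.0695, 0.2767]
orientation: [1.965, 2.443, 0.008]
force: [0.8, 0.4, 0.3]
opening: 0.0598
gripper_force: 0.0
```

```bash
cat >> h.py <<'E'
def piston(f=None,zt=.052):
    i,d,prm=snap('wrist')
    if f: save(f,i)
    g=i.max(2);X=pts('wrist',d,prm);m=((g<60)&(abs(X[...,2]-zt)<.006)).astype(np.uint8)
    k,l,st,ce=cv2.connectedComponentsWithStats(m);j=1+st[1:,4].argmax();c=max(cv2.findContours((l==j).astype(np.uint8),0,1)[0],key=len)[:,0]
    w=np.array([ray('wrist',u,v,zt,prm) for u,v in c])
    A=np.c_[2*w[:,:2],np.ones(len(w))];x=np.linalg.lstsq(A,(w[:,:2]**2).sum(1),rcond=None)[0];r=np.sqrt(x[2]+x[0]**2+x[1]**2)
    a=np.radians(YAW);dd=x[:2]-[.5657,.0794];print('disc',st[j],'z',X[l==j][:,2].mean(),'r',r,'nest xy mm',1000*(dd@[np.cos(a),np.sin(a)]),1000*(dd@[-np.sin(a),np.cos(a)]))
E
python3 - <<'E'
from h import *
piston('w4.png');s=read_state();print(s['opening'],s['tool_pos'],s['force'],s['t'])
go(nest(-.100,-.004,.27))
E
```

```text
disc [ 280  240   58   39 1554] z 0.05215267113575341 r 0.0119851783923106 nest xy mm -49.244249019166915 4.475761782782919
0.05955014665849276 [0.51814016 0.06951405 0.27456063] [ 0.44478382 -0.11995721 -0.01657033] 8.8
slide [ -4.5 -51.5   4.3] dr [0.0057 0.001  0.0005] t 8.8 F [ 0.44 -0.12 -0.02] q [ 0.04  0.02  1.85  0.    1.27 -0.18]
```

View pics/w4.png

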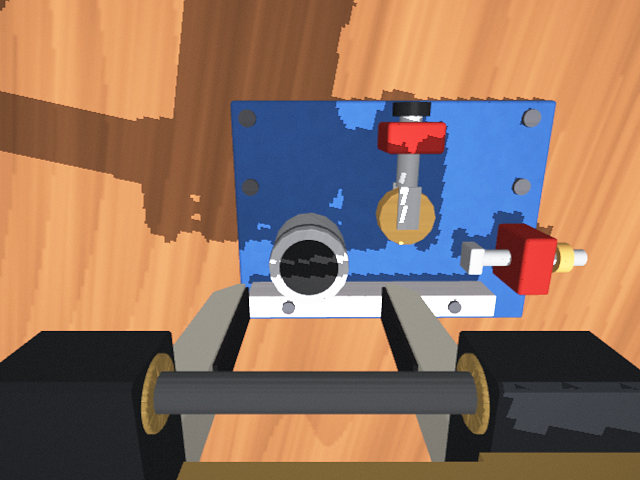

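The piston stands in the lane at (310,265), clear of the fence. Glare splits the disc, so only its x is trustworthy. Now close the fingers behind it, tilted a little so that the tips lead and push low.

Request:
servo_tool([
  {"slide": [-4, -30, 0], "dr": [-0.03, 0, 0], "jaw": 1},
  {"slide": [-4, -59, 0], "dr": [-0.055, 0, 0], "jaw": 1},
  {"slide": [-4, -59, 0], "dr": [-0.055, 0, 0], "jaw": 1},
  {"slide": [-4, -59, 0], "dr": [-0.055, 0, 0], "jaw": 1},
  {"slide": [-4, -59, 0], "dr": [-0.055, 0, 0], "jaw": 1},
  {"slide": [-4, -59, 0], "dr": [-0.055, 0, 0], "jaw": 1},
  {"slide": [-4, -59, 0], "dr": [-0.055, 0, 0], "jaw": 1},
  {"slide": [-4, -59, 0], "dr": [-0.055, 0, 0], "jaw": 1},
  {"slide": [-4, -59, 0], "dr": [-0.055, 0, 0], "jaw": 1},
])

```text
t: 9.7
tool_pos: [0.4603, 0.053, 0.2712]
orientation: [1.947, 2.421, 0.066]
force: [0.0, -0.2, -0.1]
opening: 0.0005
gripper_force: 0.0
```

```bash
cat >> h.py <<'E'
def tip(nx,ny,z):
    "slide needed to bring the fingertip centre to nest (m) at present orientation"
    s=read_state();R=cv2.Rodrigues(np.array(s['orientation'],float))[0]
    t=np.array(s['tool_pos'])+R[:,2]*.186
    a=np.radians(YAW);dd=t[:2]-[.5657,.0794]
    print('tip nest mm',1000*(dd@[np.cos(a),np.sin(a)]),1000*(dd@[-np.sin(a),np.cos(a)]),1000*t[2],'slide',(R.T@(np.array(nest(nx,ny,z))-t)*1000).round(1),'xdir',(R.T@[np.cos(a),np.sin(a),0]).round(3),'F',np.round(s['force'],2),'op',s['opening'],'t',s['t'])
E
python3 -c "
from h import *
tip(-.0965,-.004,.028)"
```

```text
tip nest mm -98.43981391423118 -3.266125727293768 85.49144398841388 slide [-0.7 -1.2 57.5] xdir [-0.001  0.998  0.055] F [ 0.02 -0.2  -0.12] op 0.00045131436187323214 t 9.7
```

Request:
servo_tool([
  {"slide": [-0.7, -1, 20], "dr": [0, 0, 0], "jaw": 1},
  {"slide": [-0.7, -1, 40], "dr": [0, 0, 0], "jaw": 1},
  {"slide": [-0.7, -1, 52], "dr": [0, 0, 0], "jaw": 1},
  {"slide": [-0.7, -1, 57], "dr": [0, 0, 0], "jaw": 1},
  {"slide": [-0.7, -1, 57], "dr": [0, 0, 0], "jaw": 1},
  {"slide": [-0.7, -1, 57], "dr": [0, 0, 0], "jaw": 1},
])

```text
t: 10.3
tool_pos: [0.4627, 0.0527, 0.215]
orientation: [1.946, 2.42, 0.067]
force: [-0.4, -1.4, -0.4]
opening: 0.0005
gripper_force: 0.0
```

```bash
python3 -c "
from h import *
tip(-.0915,-.004,.028)"
```

```text
tip nest mm -95.95822648569522 -4.104420890753933 29.25711106743417 slide [0.1 4.4 1.5] xdir [-0.001  0.998  0.056] F [-0.4  -1.44 -0.43] op 0.0005061422630702119 t 10.3
```

Request:
servo_tool([
  {"slide": [0, 3, 0.2], "dr": [0, 0, 0], "jaw": 1},
  {"slide": [0, 6, 0.8], "dr": [0, 0, 0], "jaw": 1},
  {"slide": [0, 9, 1.5], "dr": [0, 0, 0], "jaw": 1},
  {"slide": [0, 12, 1.7], "dr": [0, 0, 0], "jaw": 1},
  {"slide": [0, 15, 1.8], "dr": [0, 0, 0], "jaw": 1},
  {"slide": [0, 17, 1.9], "dr": [0, 0, 0], "jaw": 1},
  {"slide": [0, 19, 2], "dr": [0, 0, 0], "jaw": 1},
  {"slide": [0, 21, 2.1], "dr": [0, 0, 0], "jaw": 1},
  {"slide": [0, 23, 2.3], "dr": [0, 0, 0], "jaw": 1},
  {"slide": [0, 25, 2.4], "dr": [0, 0, 0], "jaw": 1},
  {"slide": [0, 27, 2.5], "dr": [0, 0, 0], "jaw": 1},
  {"slide": [0, 29, 2.6], "dr": [0, 0, 0], "jaw": 1},
  {"slide": [0, 31, 2.7], "dr": [0, 0, 0], "jaw": 1},
  {"slide": [0, 33, 2.8], "dr": [0, 0, 0], "jaw": 1},
  {"slide": [0, 33, 2.8], "dr": [0, 0, 0], "jaw": 1},
])

```text
t: 11.8
tool_pos: [0.4949, 0.0598, 0.2133]
orientation: [1.947, 2.42, 0.067]
force: [-0.5, -0.1, -1.1]
opening: 0.0004
gripper_force: 0.0
```

```bash
python3 -c "
from h import *
tip(-.042,-.004,.029);piston('w5.png')"
```

```text
tip nest mm -63.08247089214836 -3.9721032444748157 27.631658680943 slide [-0.  21.1 -0.2] xdir [-0.001  0.998  0.055] F [-0.48 -0.08 -1.11] op 0.0004445650178764735 t 11.8
disc [ 371  290   80   41 1323] z 0.05212201379807247 r 0.01248230857664578 nest xy mm -25.762806472874832 3.4076383033857294
```

View pics/w5.png

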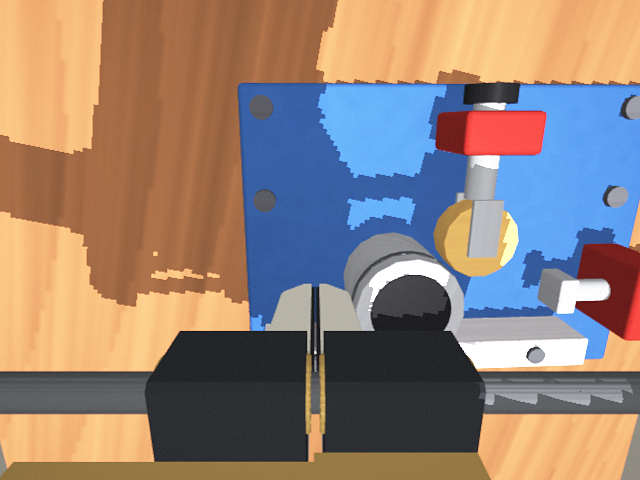

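The piston stands upright at (410,300), pushed by the closed fingers and just reaching the roller at (476,238). Continue over the hump.

Request:
servo_tool([
  {"slide": [0, 2, 0], "dr": [0, 0, 0], "jaw": 1},
  {"slide": [0, 4, 0.1], "dr": [0, 0, 0], "jaw": 1},
  {"slide": [0, 6, 0.2], "dr": [0, 0, 0], "jaw": 1},
  {"slide": [0, 8, 0.3], "dr": [0, 0, 0], "jaw": 1},
  {"slide": [0, 10, 0.4], "dr": [0, 0, 0], "jaw": 1},
  {"slide": [0, 12, 0.5], "dr": [0, 0, 0], "jaw": 1},
  {"slide": [0, 14, 0.6], "dr": [0, 0, 0], "jaw": 1},
  {"slide": [0, 16, 0.7], "dr": [0, 0, 0], "jaw": 1},
  {"slide": [0, 18, 0.8], "dr": [0, 0, 0], "jaw": 1},
  {"slide": [0, 20, 0.9], "dr": [0, 0, 0], "jaw": 1},
  {"slide": [0, 22, 1.0], "dr": [0, 0, 0], "jaw": 1},
  {"slide": [0, 22, 1.0], "dr": [0, 0, 0], "jaw": 1},
])

```text
t: 13.05
tool_pos: [0.5164, 0.0646, 0.2135]
orientation: [1.947, 2.421, 0.067]
force: [-1.6, 0.1, -1.5]
opening: 0.0004
gripper_force: 0.6
```

```bash
python3 -c "
from h import *
tip(-.03,-.004,.029)"
```

```text
tip nest mm -41.044911154206424 -3.8557297281235234 27.75021401903535 slide [-0.2 11.1 -0.6] xdir [-0.001  0.998  0.055] F [-1.55  0.1  -1.54] op 0.0004318399617165138 t 13.05
```

Request:
servo_tool([
  {"slide": [0, 1.5, 0.1], "dr": [0, 0, 0], "jaw": 1},
  {"slide": [0, 3, 0.2], "dr": [0, 0, 0], "jaw": 1},
  {"slide": [0, 4.5, 0.3], "dr": [0, 0, 0], "jaw": 1},
  {"slide": [0, 6, 0.4], "dr": [0, 0, 0], "jaw": 1},
  {"slide": [0, 7, 0.4], "dr": [0, 0, 0], "jaw": 1},
  {"slide": [0, 8, 0.5], "dr": [0, 0, 0], "jaw": 1},
  {"slide": [0, 9, 0.5], "dr": [0, 0, 0], "jaw": 1},
  {"slide": [0, 10, 0.6], "dr": [0, 0, 0], "jaw": 1},
  {"slide": [0, 11, 0.6], "dr": [0, 0, 0], "jaw": 1},
  {"slide": [0, 12, 0.7], "dr": [0, 0, 0], "jaw": 1},
  {"slide": [0, 12, 0.7], "dr": [0, 0, 0], "jaw": 1},
])

```text
t: 14.15
tool_pos: [0.5281, 0.0671, 0.2135]
orientation: [1.947, 2.42, 0.067]
force: [-1.1, 0.6, -0.8]
opening: 0.0007
gripper_force: 0.7
```

```bash
python3 -c "
from h import *
tip(-.02,-.004,.029);piston('w6.png')"
```

```text
tip nest mm -29.080681104013586 -3.9677926659100105 27.79462351036721 slide [-0.   9.1 -0.7] xdir [-0.     0.998  0.055] F [-1.08  0.59 -0.79] op 0.0007246071335658029 t 14.15
disc [ 371  295   79   36 1339] z 0.05219369162715149 r 0.01197502955077586 nest xy mm 8.156138142453896 1.6067851441855865
```

View pics/w6.png

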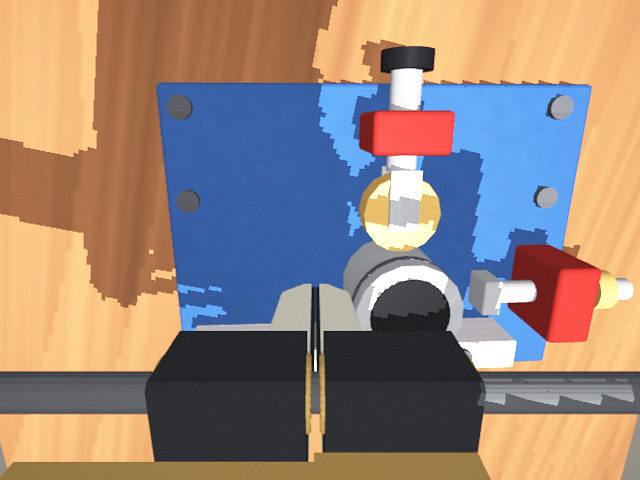

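Piston at (413,305) is upright, just past the hump with the roller pushed back at (400,212). The screw face at (486,292) is about 14 mm ahead. Approach slowly.

Request:
servo_tool([
  {"slide": [0, 1, 0], "dr": [0, 0, 0], "jaw": 1},
  {"slide": [0, 2, 0], "dr": [0, 0, 0], "jaw": 1},
  {"slide": [0, 3, 0], "dr": [0, 0, 0], "jaw": 1},
  {"slide": [0, 4, 0], "dr": [0, 0, 0], "jaw": 1},
  {"slide": [0, 5, 0], "dr": [0, 0, 0], "jaw": 1},
  {"slide": [0, 6, 0.1], "dr": [0, 0, 0], "jaw": 1},
  {"slide": [0, 7, 0.1], "dr": [0, 0, 0], "jaw": 1},
  {"slide": [0, 8, 0.2], "dr": [0, 0, 0], "jaw": 1},
  {"slide": [0, 9, 0.2], "dr": [0, 0, 0], "jaw": 1},
  {"slide": [0, 10, 0.3], "dr": [0, 0, 0], "jaw": 1},
  {"slide": [0, 10, 0.3], "dr": [0, 0, 0], "jaw": 1},
])

```text
t: 15.3
tool_pos: [0.5379, 0.0692, 0.2138]
orientation: [1.947, 2.42, 0.067]
force: [-1.2, 0.3, 0.2]
opening: 0.0007
gripper_force: 0.3
```

```bash
python3 -c "
from h import *
tip(-.015,-.004,.029);piston()"
```

```text
tip nest mm -19.05798902878319 -3.987012678002827 28.083893936304005 slide [-0.   4.1 -0.7] xdir [-0.     0.998  0.055] F [-1.2   0.29  0.15] op 0.0007378193618900084 t 15.3
disc [ 371  296   79   35 1342] z 0.05228301361343743 r 0.011987789429425256 nest xy mm 18.180653182258617 1.5523255491651566
```

Request:
servo_tool([
  {"slide": [0, 0.5, 0], "dr": [0, 0, 0], "jaw": 1},
  {"slide": [0, 1, 0], "dr": [0, 0, 0], "jaw": 1},
  {"slide": [0, 1.5, 0], "dr": [0, 0, 0], "jaw": 1},
  {"slide": [0, 2, 0], "dr": [0, 0, 0], "jaw": 1},
  {"slide": [0, 2, 0], "dr": [0, 0, 0], "jaw": 1},
])

```text
t: 15.85
tool_pos: [0.5397, 0.0696, 0.2138]
orientation: [1.947, 2.42, 0.067]
force: [-0.6, -0.1, -0.4]
opening: 0.0003
gripper_force: 0.4
```

Request:
servo_tool([
  {"slide": [0, 0.4, 0], "dr": [0, 0, 0], "jaw": 1},
  {"slide": [0, 0.8, 0], "dr": [0, 0, 0], "jaw": 1},
  {"slide": [0, 1.2, 0], "dr": [0, 0, 0], "jaw": 1},
  {"slide": [0, 1.2, 0], "dr": [0, 0, 0], "jaw": 1},
])

```text
t: 16.25
tool_pos: [0.5408, 0.0699, 0.2139]
orientation: [1.947, 2.42, 0.067]
force: [-0.9, -0.0, -0.8]
opening: 0.0006
gripper_force: 0.4
```

Request:
servo_tool([
  {"slide": [0, 0.4, 0], "dr": [0, 0, 0], "jaw": 1},
  {"slide": [0, 0.8, 0], "dr": [0, 0, 0], "jaw": 1},
  {"slide": [0, 0.8, 0], "dr": [0, 0, 0], "jaw": 1},
])

```text
t: 16.55
tool_pos: [0.5416, 0.0701, 0.2139]
orientation: [1.947, 2.42, 0.067]
force: [-1.1, -0.6, -0.6]
opening: 0.0006
gripper_force: 0.4
```

Request:
servo_tool([
  {"slide": [0, 0.3, 0], "dr": [0, 0, 0], "jaw": 1},
  {"slide": [0, 0.6, 0], "dr": [0, 0, 0], "jaw": 1},
  {"slide": [0, 0.6, 0], "dr": [0, 0, 0], "jaw": 1},
])

```text
t: 16.85
tool_pos: [0.5422, 0.0702, 0.214]
orientation: [1.947, 2.421, 0.067]
force: [-0.6, -0.4, -0.9]
opening: 0.0001
gripper_force: 0.4
```

Request:
servo_tool([
  {"slide": [0, 0.3, 0], "dr": [0, 0, 0], "jaw": 1},
  {"slide": [0, 0.6, 0], "dr": [0, 0, 0], "jaw": 1},
  {"slide": [0, 0.6, 0], "dr": [0, 0, 0], "jaw": 1},
])

```text
t: 17.15
tool_pos: [0.5426, 0.0703, 0.2139]
orientation: [1.947, 2.421, 0.066]
force: [-2.3, -1.2, 0.2]
opening: 0.0006
gripper_force: 1.0
```

Request:
servo_tool([
  {"slide": [0, 0.2, 0], "dr": [0, 0, 0], "jaw": 1},
  {"slide": [0, 0.4, 0], "dr": [0, 0, 0], "jaw": 1},
  {"slide": [0, 0.4, 0], "dr": [0, 0, 0], "jaw": 1},
])

```text
t: 17.45
tool_pos: [0.5428, 0.0704, 0.2138]
orientation: [1.947, 2.421, 0.065]
force: [-5.0, -1.1, 1.6]
opening: 0.0003
gripper_force: 2.5
```

Request:
servo_tool([
  {"slide": [0, 0.3, 0], "dr": [0, 0, 0], "jaw": 1},
  {"slide": [0, 0.6, 0], "dr": [0, 0, 0], "jaw": 1},
  {"slide": [0, 0.6, 0], "dr": [0, 0, 0], "jaw": 1},
])

```text
t: 17.75
tool_pos: [0.543, 0.0704, 0.2137]
orientation: [1.948, 2.422, 0.064]
force: [-7.7, -2.3, 2.7]
opening: 0.0007
gripper_force: 4.0
```

Request:
servo_tool([
  {"slide": [0, 0.4, 0], "dr": [0, 0, 0], "jaw": 1},
  {"slide": [0, 0.8, 0], "dr": [0, 0, 0], "jaw": 1},
  {"slide": [0, 0.8, 0], "dr": [0, 0, 0], "jaw": 1},
])

```text
t: 18.05
tool_pos: [0.5434, 0.0705, 0.2136]
orientation: [1.949, 2.423, 0.062]
force: [-12.3, -3.3, 5.8]
opening: 0.0003
gripper_force: 6.1
```

```bash
python3 -c "
from h import *
tip(-.015,-.004,.029)"
```

```text
tip nest mm -14.263551683558166 -3.9100098928463054 27.806641489352774 slide [-0.1 -0.7 -1.2] xdir [-0.001  0.999  0.051] F [-12.35  -3.33   5.81] op 0.0003185200474722244 t 18.05
```

Request:
servo_tool([
  {"slide": [0, 0, 0], "dr": [0, 0, 0], "jaw": 1},
  {"slide": [0, 0, 0], "dr": [0, 0, 0], "jaw": 1},
  {"slide": [0, 0, 0], "dr": [0, 0, 0], "jaw": 1},
  {"slide": [0, 0, 0], "dr": [0, 0, 0], "jaw": 1},
  {"slide": [0, 0, 0], "dr": [0, 0, 0], "jaw": 1},
])

```text
t: 18.55
tool_pos: [0.5433, 0.0705, 0.2136]
orientation: [1.949, 2.423, 0.062]
force: [-11.4, -3.3, 5.9]
opening: 0.0004
gripper_force: 6.0
```

Request:
servo_tool([
  {"slide": [0, -1, 0], "dr": [0, 0, 0], "jaw": 1},
  {"slide": [0, -2.5, 0], "dr": [0, 0, 0], "jaw": 1},
  {"slide": [0, -5, -0.2], "dr": [0, 0, 0], "jaw": 1},
  {"slide": [0, -10, -0.5], "dr": [0, 0, 0], "jaw": 1},
  {"slide": [0, -18, -1], "dr": [0, 0, 0], "jaw": 1},
  {"slide": [0, -26, -1.5], "dr": [0, 0, 0], "jaw": 1},
  {"slide": [0, -34, -4], "dr": [0, 0, 0], "jaw": 1},
  {"slide": [0, -36, -25], "dr": [0, 0, 0], "jaw": 1},
  {"slide": [0, -36, -60], "dr": [0, 0, 0], "jaw": 1},
  {"slide": [0, -36, -100], "dr": [0, 0, 0], "jaw": 1},
  {"slide": [0, -36, -100], "dr": [0, 0, 0], "jaw": 1},
  {"slide": [0, -36, -100], "dr": [0, 0, 0], "jaw": 1},
])

```text
t: 19.75
tool_pos: [0.5041, 0.0617, 0.3134]
orientation: [1.945, 2.418, 0.07]
force: [-0.8, -0.5, -0.9]
opening: 0.0007
gripper_force: 0.0
```

```bash
python3 -c "
from h import *
tip(-.015,-.004,.029);piston('w7.png')"
```

```text
tip nest mm -53.11042472599264 -4.206353415978557 127.7650387077451 slide [  0.3  32.3 100.8] xdir [-0.     0.998  0.058] F [-0.84 -0.51 -0.89] op 0.0006764561877735208 t 19.75
disc [ 401  218   49   47 1128] z 0.052110258996243594 r 0.012375445438700214 nest xy mm 21.875799863699925 -0.7305379802096245
```

View pics/w7.png

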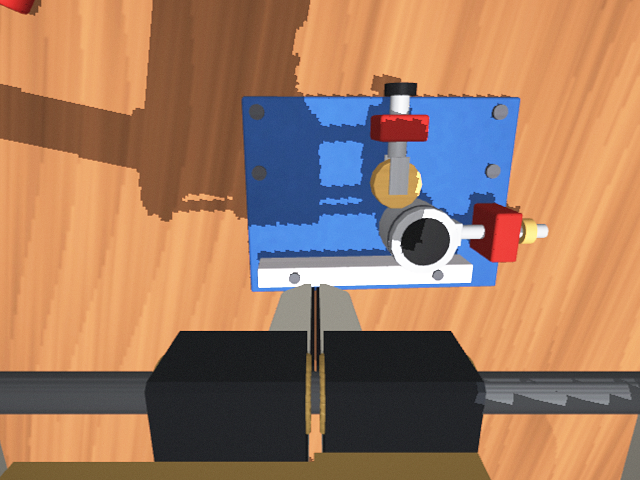

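The piston stands seated at (426,242), with the roller behind it at (397,183), the screw at (468,232) and the fence below. It is at nest (22, about 0), which matches the contact felt, and the robot is clear.

```bash
python3 -c "
from plant import *
print(close_job())"
```

```text
the job is handed in; nothing more can be done
None
```

The piston is standing in the nest against the fence and the stop with the roller behind it; I pressed it home at about 12 N (11.8 to 12.8 N read at the wrist) for just over half a second, let go, and handed the job in at about 20 s.

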